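Strip a pipette tip and hold the waste-bin lid

ROBOT

A 6-joint arm with a two-finger parallel gripper is mounted at the origin on the work surface. World frame = base frame: x ahead of the robot, y to its left, z up, the work surface at z = 0. Lengths are in m, angles in rad, forces in N, time in s.
With the tool pointing down it reaches from about 0.425 to 0.95 m from the base axis. Payload 3.5 kg.
Tool frame: the origin (TCP) lies midway between the tips of the shut fingers; the grasp point (between the pads) lies ctrl.grasp_offset behind it (ctrl.grasp_offset is the distance from the TCP to the grasp point, in m); x points along the fingers, y is the direction in which the jaws open and shut, and the axes are right-handed (so a half turn about x gives the same grasp; the last joint's range is limited). The gripper opens to 85 mm and grips with 20 to 120 N. Pads are 22 mm wide; open, the fingers measure 114 mm over their backs; the gripper's body (76 mm by 85 mm) begins 54 mm behind the grasp point. The pads swing forward as they close: fully open they stand 13 mm farther back than shut.
Start: joints at [-1.45, 0.286, 1.577, -0, 1.279, -0.15], TCP at [0.181, -0.65, 0.231] pointing down, gripper open.
Joint ranges: [-2.77, 2.77], [-0.9, 2.22], [0.21, 2.48], [-1.53, 4.67], [0.24, 2.81], [-2.84, 2.84]. Speed limits (rad/s): [2.79, 2.79, 3.14, 3.14, 3.14, 3.14].

INTERFACE

Orientations are given as a unit quaternion [x, y, z, w].
In Python, from plant import readout, read_camera, sign_off, ctrl gives the robot as it stands.
- The arm moves only by the tool drive_tool, never from a script. Its argument "steps" is a list of rows, each a list of 5 numbers: the shift along the tool's x, y, z in cm, then the turn about the tool's x in degrees, then the opening, from 0 (shut) to 1 (fully open). A call has 1 to 10 rows; each row shifts and turns the commanded pose from where the row before left it, along the tool's axes as they then stand; what a row does not reach is not made up. A row lasts 1/10 s, in which the tool goes at most 50 mm and 8.59 degrees, less where a joint would pass 70% of its speed; a pose out of reach is approached as far as the arm can. A call is refused whole if a number of a shift passes 5 or a number of a turn 8.59, either way. A call with a gripper value outside its range is refused whole. The fingers move at their own pace and stop on an object; "force" is the grip in N (left out, the last holds). Time passes only in rows, so rows that do not move let the fingers close. It gives the time, the measured TCP pose, the force and the opening at its end, in the units of the state.
- readout.get_state(): the state, without advancing time (a new reading comes with each control period).
- read_camera(name): name is "scene" or "top" or "wrist"; returns a dict with "frame" (400x640x3 uint8, red, green, blue), "vertical_fov" (degrees; the focal length in pixels is half the picture's height over the tangent of half this angle, whatever the lens; pixels are square), "cx", "cy" (the principal point, pixels), "eye" and "orientation" of the camera in the world. Camera axes: x right, y up, looking along -z (the intrinsics and any distortion apply to the point x, -y, -z); pixel columns grow to the right and rows downward; lengths in m; the calibration is good to about 2 mm. A picture is of the moment at which its call begins. There is no depth.
- sign_off(): hands the job in, once; it reports no verdict.
The state is a dict: "time": time; "qpos": joint angles; "dq": joint speeds; "joint_efforts": joint torques, N m; "eef_pos": TCP position; "tcp_rot": TCP orientation; "contact_force": force on the tool from outside, world axes, zero at the start; "wrist_torque": the same for the moment, N m; "opening": opening from 0.0 (shut) to 1.0 (fully open).
Only numpy, scipy, OpenCV 4.12 (cv2) and the standard library are available. Lean on these libraries where they do the work, as an engineer would, in place of code of your own. Each camera call takes 0.05 s, during which the arm holds its last target. There are 200 camera calls.

TASK

Strip the used tip off the pipette in the stand: press the ejector paddle all the way down so that the tip drops into the beaker below, and let the paddle spring back up. Then hold the waste bin open for me to empty the beaker: take its sprung lid by the bow handle, raise it past its balance point to where the springs begin to carry it (never letting it fly up to its stop), then bring it back to just below the balance point, within about ten degrees, so that it would fall shut by itself if let go. Finish there, still holding the lid, with everything else left standing where it is.

Things in the scene. Friction and masses are not known exactly. Their poses are not given: they have to be found in the camera images.
- stand: Retort stand, immovable: grey base 130 x 190 x 10 mm, rod 12 mm thick, 360 mm high, clamp holding a white pipette upright. Origin on the bench below the pipette's axis, z up. The rod is 98 mm from the axis towards +y, the ejector paddle sticks out towards -y. The pipette's handle (28 mm thick) ends 325 mm above the bench, its plunger button (18 mm thick, on the axis, not used) at 350 mm.
- ejector (a joint): The pipette's spring ejector slide, in m of downward travel: 0 = sprung up, 0.013 = fully down (hard stop). Its spring pushes back with 3 N at the top and 7.5 N at the bottom; the tip's grip adds about 2 N. The sleeve meets the tip's rim after 2.5 mm and the tip is free at about 10 mm.
- ejector_pad (a point): Centre of the flat top of the ejector's thumb paddle (26 mm along the stand's x, 34 mm along its y, 7 mm thick), 40 mm from the pipette's axis towards the stand's -y, 326 mm above the bench while up. Pressed straight down from above. The plunger button beside it stands 24 mm higher; its side is 31 mm from this point.
- tip_mid (a point): Middle of the used white plastic tip (85 mm long, 18 mm thick at the collar, 10 g). At the start it hangs upright on the pipette's nozzle, held by a rubber O-ring, this point 132 mm above the bench, its lower end 15 mm below the beaker's brim. Its z axis points from the point of the tip to its collar.
- beaker: Clear plastic beaker with a white brim, outer diameter 82 mm, 95 mm high, 120 g, wall 3 mm, floor 4 mm, loose on the stand's base plate under the tip. Origin at the centre of its underside.
- bin: Low stainless-steel waste bin that does not move, 180 mm (its x) by 200 mm (its y), 120 mm high. Origin at the centre of its underside, z up. Its front is its -x side; the lid is hinged along its +x side and opens upward from the front.
- lid (a joint): Angle of the bin's lid in rad: 0 = shut, 1.4 = stop, nearly upright. Two torsion springs carry part of its 0.42 kg. Balance point 0.80 rad: below it the lid falls shut by itself, above it the springs swing it up to the stop. It takes under 1 N at the handle to move or hold it anywhere below that. Next to no hinge friction.
- lid_hinge (a point): Centre of the hinge axis, 98 mm from the bin's origin along the bin's +x and 124 mm above the bench. The axis is parallel to the bin's y. This frame turns with the lid; at 0 rad it is parallel to the bin's.
- lid_handle (a point): Middle of the bar of the bow handle on the lid's top: round steel bar 12 mm thick, parallel to the bin's y, 98 mm free between its legs. Lid shut: 168 mm above the bench, 44 mm above the hinge axis and 150 mm from it towards the bin's -x. The lid's plate lies 42 mm below the bar and ends 44 mm farther forward. The bar circles the hinge with the lid and can turn between the fingers.
- mug: White plastic mug, 72 mm wide, 85 mm high, a bystander standing in front between stand and bin. Origin at the centre of its underside.
- reagent: Brown reagent bottle, 60 mm wide, 150 mm high, a bystander standing midway between stand and bin. Origin at the centre of its underside.
- tipbox: Grey closed box for tips, 80 x 120 x 50 mm, a bystander behind the bottle. Origin at the centre of its underside.
Mind the look-alikes: they are no part of the job. What is meant by the part that bears tip_mid is not orange, and is the smaller of those in its own colour.

How it is judged:
By the outcome, as a careful person would: the job done as asked, in the order asked, and still so for the second after the job is handed in, while the arm keeps its last pose, push and grip.
It also fails if it takes over 51 s, if anything falls off the work surface, if the arm or the gripper's body presses on something with over 40 N, if the wrist force passes 120 N, or if a joint passes its speed limit or range.

## Working session

There is one attempt and no reset: what is moved stays moved. The work goes in short steps, Python scripts to look and compute and a tool call to move; the robot and the scene stay as the last step left them, time stands still between calls to the robot, and variables do not carry over. Pictures are saved under pics/ and viewed, about 8 in all and at most 12, crops included, and the job is handed in when it is done.

Besides the shell and the picture viewer there is one more tool, called after "Emit:" by a JSON object that holds its "op" and its "data", one argument or row to a line. drive_tool: Moves the arm, as the interface text tells. Its arguments: {"type":"object","properties":{"steps":{"type":"array","items":{"type":"array","items":{"type":"number"}}},"force":{"type":"number"}},"required":["steps"]}

```bash
mkdir -p pics; ls; python3 - <<'E'
from plant import readout, read_camera, ctrl
import cv2
print(readout.get_state(), ctrl.grasp_offset)
for n in ("scene","top"):
    c=read_camera(n); print(n,{k:v for k,v in c.items() if k!="frame"})
    cv2.imwrite(f"pics/{n}0.png",c["frame"][:,:,::-1])
E
```

```text
pics
{'time': 0.0, 'qpos': array([-1.45000860e+00,  2.87193838e-01,  1.57813075e+00, -1.41142289e-05,
        1.27857504e+00, -1.49986269e-01]), 'dq': array([ 0.00040196,  0.00220983,  0.00071243, -0.00027711,  0.00035275,
        0.00016692]), 'joint_efforts': array([ 1.24646420e-03, -4.05983591e+01, -2.92623800e+01,  1.79643615e-05,
        5.88315219e-03,  7.34153645e-06]), 'eef_pos': array([ 0.18050437, -0.64976215,  0.22995342]), 'tcp_rot': array([ 0.70064264,  0.09625786, -0.70062838,  0.09462662]), 'contact_force': array([0.22588974, 0.01353096, 0.4690103 ]), 'wrist_torque': array([ 0.0175574 , -0.02984278, -0.01096238]), 'opening': 0.9981764597637427} 0.0187
scene {'vertical_fov': 44.69790311168612, 'cx': 316.9267969847186, 'cy': 202.86308516953358, 'eye': array([ 1.32355091, -0.66298545,  0.87539371]), 'orientation': array([0.42458108, 0.20465735, 0.37669829, 0.79746139])}
top {'vertical_fov': 56.12789635181179, 'cx': 319.5694284158125, 'cy': 198.5075235368535, 'eye': array([ 0.36480678, -0.05199601,  1.16622129]), 'orientation': array([-0.07789837,  0.05827359,  0.70781514, -0.6996669 ])}
```

View pics/scene0.png

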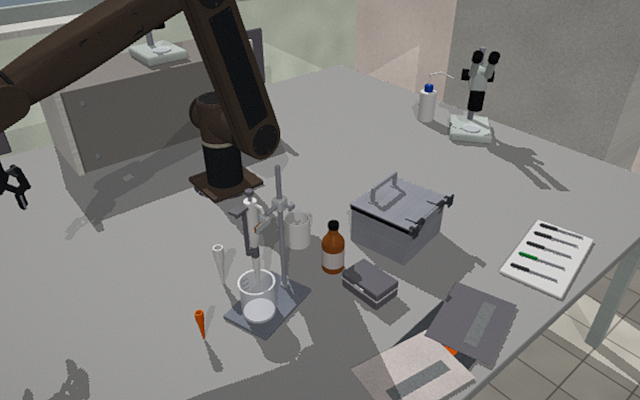

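View pics/top0.png

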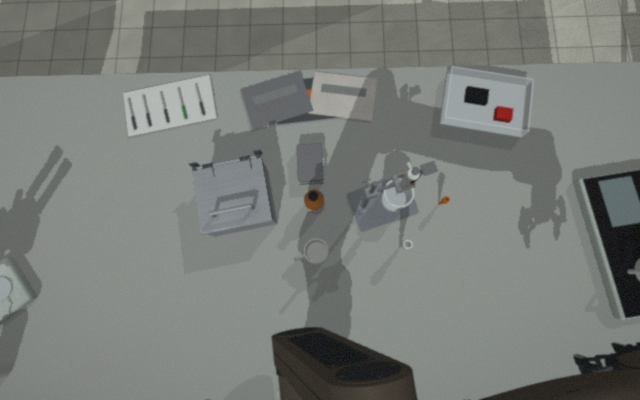

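The scene view shows the pipette in its stand at (255,240), the bin at (397,215), the bottle at (333,248), the mug at (298,230) and the tip box at (370,283). The top view shows the paddle near (428,169) and the lid bar near (232,211).

Candidates for the used tip:
- White tip on the pipette's nozzle, scene (255,268)
- Larger white cone standing on the bench, scene (218,262), top (408,244)
- Orange cone, scene (200,323), top (445,200)

I choose the one hanging in the stand and check it in a close crop.

```bash
cat > h.py <<'E'
import numpy as np, cv2
from scipy.spatial.transform import Rotation as R
CAM={"scene":(44.69790311168612,316.9267969847186,202.86308516953358,[1.32355091,-0.66298545,0.87539371],[0.42458108,0.20465735,0.37669829,0.79746139]),
"top":(56.12789635181179,319.5694284158125,198.5075235368535,[0.36480678,-0.05199601,1.16622129],[-0.07789837,0.05827359,0.70781514,-0.6996669])}
def cam(n):
    v,cx,cy,e,q=CAM[n] if isinstance(n,str) else (n["vertical_fov"],n["cx"],n["cy"],n["eye"],n["orientation"])
    return 200/np.tan(np.radians(v/2)),cx,cy,np.array(e),R.from_quat(q)
def ray(n,u,v):
    f,cx,cy,e,r=cam(n); d=r.apply([(u-cx)/f,-(v-cy)/f,-1]); return e,d/np.linalg.norm(d)
def plane(n,u,v,z):
    e,d=ray(n,u,v); return e+d*(z-e[2])/d[2]
def proj(n,p):
    f,cx,cy,e,r=cam(n); q=r.inv().apply(np.array(p)-e); return np.array([cx+f*q[0]/-q[2],cy-f*q[1]/-q[2]])
def tri(a,b):
    (e,d),(g,k)=ray(*a),ray(*b); s=np.linalg.lstsq(np.c_[d,-k],g-e,rcond=None)[0]
    p,q=e+d*s[0],g+k*s[1]; return (p+q)/2,np.linalg.norm(p-q)
E
python3 - <<'E'
import cv2,numpy as np
t=cv2.imread("pics/top0.png");s=cv2.imread("pics/scene0.png")
def c(i,x,y): return cv2.resize(i[y:y+75,x:x+100],(400,300),interpolation=cv2.INTER_NEAREST)
def c2(i,x,y): return cv2.resize(i[y:y+112,x:x+150],(400,300),interpolation=cv2.INTER_NEAREST)
cv2.imwrite("pics/comp.png",np.vstack([np.hstack([c(t,345,150),c(t,185,150)]),np.hstack([c2(s,190,185),c(s,340,165)])]))
E
```

```text
(no output)
```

View pics/comp.png

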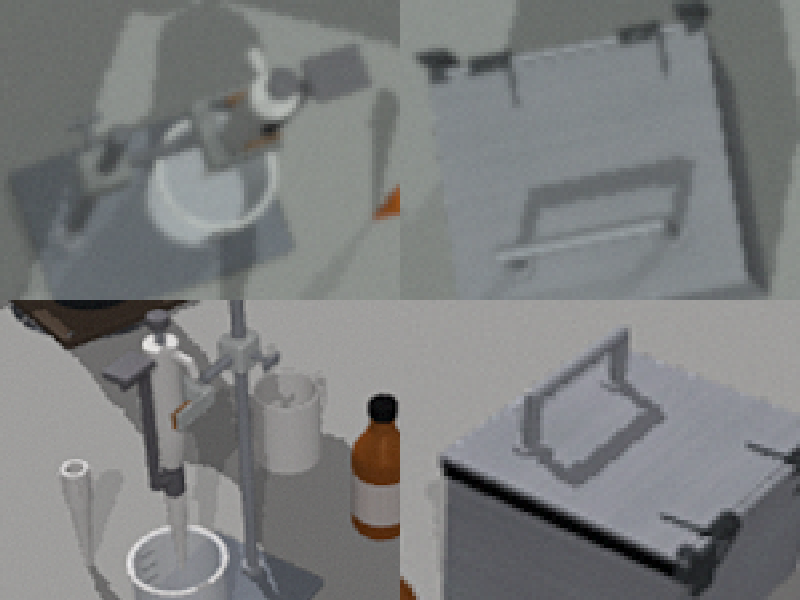

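The close crop shows a plain white tip on the nozzle, with its point inside the beaker's brim. The cone beside it is larger. Paddle centre in the top view is about (428.5,168), button (415.7,170.2), and the lid bar runs from (209,213.5) to (254.5,205.5).

```bash
python3 - <<'E'
from h import *
np.set_printoptions(precision=4,suppress=True)
T=lambda x,y:(345+x/4-.5,150+y/4-.5); B=lambda x,y:(185+(x-400)/4-.5,150+y/4-.5)
S=lambda x,y:(190+x*.375-.5,185+(y-300)*.375-.5); SB=lambda x,y:(340+(x-400)/4-.5,165+(y-300)/4-.5)
pc=[plane("top",*T(*p),.326) for p in((301,67),(358,45),(371,81),(313,102))]
P=np.mean(pc,0);print("pad",P,[np.linalg.norm(pc[i]-pc[i-1]) for i in range(4)])
b=plane("top",*T(285,83),.350);print("button",b,np.linalg.norm((b-P)[:2]),"yaw(-y dir)",np.degrees(np.arctan2(*(P-b)[[1,0]])))
for i in range(4):print(" edge",np.degrees(np.arctan2(*(pc[i]-pc[i-1])[[1,0]])))
print("pad->scene",proj("scene",P),"scene est",S(130,368),tri(("top",*T(336,74)),("scene",*S(130,368))))
print("button tri",tri(("top",*T(285,83)),("scene",*S(158,318))))
l=plane("top",*B(497,256),.168);r=plane("top",*B(680,224),.168)
print("bar",l,r,(l+r)/2,np.linalg.norm(l-r),np.degrees(np.arctan2(*(l-r)[[1,0]])))
print("bar in scene",[proj("scene",x) for x in (l,r)],SB(527,403),SB(628,332))
c=[plane("top",*B(*p),.126) for p in((432,72),(703,30))];print("lid back corners",c,np.linalg.norm(c[0]-c[1]),np.degrees(np.arctan2(*(c[0]-c[1])[[1,0]])))
f=plane("top",*B(752,283),.126);print("front right",f,f-c[1])
for n,z,u,v in(("reagent",.15,314,196),("mug",.085,316,250),("box",.05,311,163)):print(n,plane("top",u,v,z))
print("cone",plane("top",408,244,.08))
print("rod top",plane("top",*T(73,222),.36))
E
```

```text
pad [ 0.5971 -0.2804  0.326 ] [np.float64(0.02161932427230399), np.float64(0.03571021263403903), np.float64(0.02239394430427788), np.float64(0.03582524158380738)]
button [ 0.5856 -0.2454  0.35  ] 0.03683410363946064 yaw(-y dir) -71.74933227756038
 edge 14.977066594354746
 edge -69.36371393964865
 edge -164.55327198306915
 edge 109.37560989644905
pad->scene [237.3489 208.0983] scene est (238.25, 210.0) (array([ 0.5985, -0.2807,  0.3222]), np.float64(0.0019530039754440383))
button tri (array([ 0.5868, -0.2456,  0.3468]), np.float64(0.0013551685950727176))
bar [0.5229 0.2763 0.168 ] [0.5432 0.152  0.168 ] [0.533  0.2141 0.168 ] 0.12597456828292936 99.28521062473577
bar in scene [array([395.2793, 172.3701]), array([369.2377, 190.0101])] (371.25, 190.25) (396.5, 172.5)
lid back corners [array([0.6652, 0.3442, 0.126 ]), array([0.6934, 0.1473, 0.126 ])] 0.19893310562692637 98.15930622583215
front right [0.508  0.1087 0.126 ] [-0.1855 -0.0385 -0.    ]
reagent [ 0.5708 -0.0092  0.15  ]
mug [ 0.4262 -0.0112  0.085 ]
box [0.6953 0.0037 0.05  ]
cone [ 0.4408 -0.2748  0.08  ]
rod top [ 0.5067 -0.1241  0.36  ]
```

Checks hold up: the pad measures about 22×36 mm, the button is 37 mm from it, and the bar is 126 mm long over its legs. Stand yaw is about 19° and bin yaw about 9°. Next I work out the moves.

```bash
cat > d.py <<'E'
import sys; from h import *; from plant import readout
np.set_printoptions(precision=4,suppress=True)
s=readout.get_state(); r=R.from_quat(s["tcp_rot"])
print("t",s["time"],"tcp",s["eef_pos"],"F",s["contact_force"],"op",round(s["opening"],3),"q",s["qpos"])
M=r.as_matrix(); print("axes x",M[:,0],"y",M[:,1],"z",M[:,2], "yaw y",np.degrees(np.arctan2(M[1,1],M[0,1])))
p=s["eef_pos"]
for a in sys.argv[1:]:
    t=np.array(eval(a)); print("to",t,"tool cm",r.inv().apply(t-p)*100); p=t
E
python3 d.py "[.18,-.65,.41]" "[.600,-.286,.41]" "[.600,-.286,.335]" 
```

```text
t 0.1 tcp [ 0.1805 -0.6498  0.2301] F [-0.3131 -1.2354  0.1098] op 0.997 q [-1.45    0.2871  1.578  -0.      1.2787 -0.15  ]
axes x [-0.0003  0.0021 -1.    ] y [ 0.2675 -0.9635 -0.0021] z [-0.9635 -0.2675 -0.0003] yaw y -74.4825776911375
to [ 0.18 -0.65  0.41] tool cm [-17.9906  -0.0322   0.0505]
to [ 0.6   -0.286  0.41 ] tool cm [  0.0667 -23.8368 -50.2072]
to [ 0.6   -0.286  0.335] tool cm [7.5    0.016  0.0024]
```

Emit:
{"op": "drive_tool", "data": {
  "steps": [
    [-4,0,0,0,0],
    [-4,0,0,0,0],
    [-4,0,0,0,0],
    [-4,0,0,0,0],
    [-2,0,0,0,0]
  ]
}}

```text
time: 0.6
eef_pos: [0.1807, -0.6508, 0.4161]
tcp_rot: [-0.701, -0.093, 0.701, -0.098]
contact_force: [0.1, 0.6, 0.4]
opening: 0.147
```

Emit:
{"op": "drive_tool", "data": {
  "steps": [
    [0,-1.7,-3.5,0,0],
    [0,-1.7,-3.5,0,0],
    [0,-1.7,-3.5,0,0],
    [0,-1.7,-3.5,0,0],
    [0,-1.7,-3.5,0,0],
    [0,-1.7,-3.5,0,0],
    [0,-1.7,-3.5,0,0],
    [0,-1.7,-3.5,0,0],
    [0,-1.7,-3.5,0,0],
    [0,-1.7,-3.5,0,0]
  ]
}}

```text
time: 1.6
eef_pos: [0.4733, -0.3916, 0.4107]
tcp_rot: [-0.7, -0.096, 0.701, -0.095]
contact_force: [0.3, 0.1, 0.4]
opening: 0.0
```

```bash
python3 d.py "[.600,-.286,.41]" "[.600,-.286,.335]"
```

```text
t 1.6 tcp [ 0.4733 -0.3916  0.4107] F [0.2585 0.1149 0.4277] op 0.0 q [-0.8563  0.0762  1.4971 -0.      1.5693  0.4438]
axes x [-0.0007  0.0008 -1.    ] y [ 0.2674 -0.9636 -0.0009] z [-0.9636 -0.2674  0.0004] yaw y -74.48852387543805
to [ 0.6   -0.286  0.41 ] tool cm [  0.0654  -6.7851 -15.0366]
to [ 0.6   -0.286  0.335] tool cm [ 7.5     0.007  -0.0033]
```

Emit:
{"op": "drive_tool", "data": {
  "steps": [
    [0,-1.6,-3.5,0,0],
    [0,-1.6,-3.5,0,0],
    [0,-1.6,-3.5,0,0],
    [0,-1.0,-2.5,0,0],
    [0,0,0,0,0],
    [0,0,0,0,0]
  ]
}}

```text
time: 2.2
eef_pos: [0.5821, -0.302, 0.4105]
tcp_rot: [-0.7, -0.096, 0.701, -0.096]
contact_force: [-0.5, -0.5, -0.4]
opening: 0.001
```

```bash
python3 d.py "[.600,-.286,.345]"; python3 - <<'E'
from h import *; from plant import read_camera
for n in("wrist","scene"):
    c=read_camera(n); cv2.imwrite(f"pics/{n}1.png",c["frame"][:,:,::-1])
    if n=="wrist":
        P=[.598,-.281,.326];print(proj(c,P),proj(c,[.586,-.2455,.35]),c["vertical_fov"],c["eye"])
        w=c["frame"][:,:,::-1]
    else: s=c["frame"][:,:,::-1]
cv2.imwrite("pics/c1.png",np.hstack([cv2.resize(w,(480,300)),cv2.resize(s[130:250,190:318],(320,300))]))
E
```

```text
t 2.2 tcp [ 0.5821 -0.302   0.4105] F [-0.5216 -0.4719 -0.392 ] op 0.001 q [-0.6327  0.1719  1.3927 -0.0006  1.5786  0.6661]
axes x [-0.0016  0.0004 -1.    ] y [ 0.2686 -0.9633 -0.0008] z [-0.9633 -0.2686  0.0015] yaw y -74.42131395029035
to [ 0.6   -0.286  0.345] tool cm [ 6.543  -1.0521 -2.1598]
[301.92838625 178.51395881] [247.05625191 188.41590697] 68.2245479678565 [ 0.64903376 -0.28287249  0.55335276]
```

View pics/c1.png

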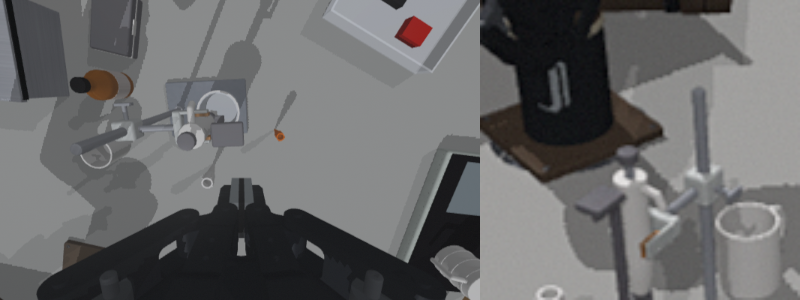

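The wrist picture shows the pad at about (302.7,178.7) full-scale, against a predicted (301.9,178.5). The button is at (249,188) against (247,188.4), so the pad position is confirmed. I move above it and descend.

Emit:
{"op": "drive_tool", "data": {
  "steps": [
    [0,-1.05,-2.15,0,0],
    [2,0,0,0,0],
    [3,0,0,0,0],
    [1.5,0,0,0,0],
    [0,0,0,0,0],
    [0,0,0,0,0]
  ]
}}

```text
time: 2.9
eef_pos: [0.5997, -0.2871, 0.347]
tcp_rot: [0.701, 0.095, -0.701, 0.095]
contact_force: [-0.3, -0.1, 0.3]
opening: 0.004
```

```bash
python3 d.py "[.600,-.286,.326]"
```

```text
t 2.9 tcp [ 0.5997 -0.2871  0.347 ] F [-0.3495 -0.0531  0.3283] op 0.004 q [-0.5989  0.2035  1.4677 -0.0001  1.47    0.7022]
axes x [ 0.0003 -0.0003 -1.    ] y [ 0.2665 -0.9638  0.0003] z [-0.9638 -0.2665 -0.0002] yaw y -74.54654400330901
to [ 0.6   -0.286  0.326] tool cm [ 2.0951 -0.103  -0.0601]
```

Emit:
{"op": "drive_tool", "data": {
  "steps": [
    [1.2,0,0,0,0],
    [0.8,0,0,0,0],
    [0.3,0,0,0,0],
    [0.3,0,0,0,0],
    [0,0,0,0,0]
  ]
}}

```text
time: 3.4
eef_pos: [0.6002, -0.2867, 0.3221]
tcp_rot: [0.701, 0.095, -0.7, 0.096]
contact_force: [-1.0, 0.7, 4.2]
opening: -0.002
```

Emit:
{"op": "drive_tool", "data": {
  "steps": [
    [0.3,0,0,0,0],
    [0.2,0,0,0,0],
    [0.2,0,0,0,0],
    [0,0,0,0,0],
    [0,0,0,0,0]
  ]
}}

```text
time: 3.9
eef_pos: [0.6002, -0.2867, 0.3158]
tcp_rot: [0.701, 0.095, -0.7, 0.096]
contact_force: [-1.6, 0.8, 6.0]
opening: 0.001
```

Emit:
{"op": "drive_tool", "data": {
  "steps": [
    [0.2,0,0,0,0],
    [0.2,0,0,0,0],
    [0.1,0,0,0,0],
    [0,0,0,0,0],
    [0,0,0,0,0]
  ]
}}

```text
time: 4.4
eef_pos: [0.6003, -0.2868, 0.313]
tcp_rot: [0.702, 0.094, -0.7, 0.097]
contact_force: [-3.1, 1.8, 11.5]
opening: -0.002
```

Emit:
{"op": "drive_tool", "data": {
  "steps": [
    [0.15,0,0,0,0],
    [0.15,0,0,0,0],
    [0,0,0,0,0],
    [0,0,0,0,0]
  ]
}}

```text
time: 4.8
eef_pos: [0.6004, -0.2869, 0.3129]
tcp_rot: [0.702, 0.094, -0.699, 0.097]
contact_force: [-5.1, 1.7, 17.4]
opening: 0.0
```

At the hard stop: z stays at 0.313 while the force rises to 17 N. I look, then release upward.

```bash
python3 - <<'E'
from h import *; from plant import read_camera
s=read_camera("scene")["frame"][:,:,::-1]; cv2.imwrite("pics/scene2.png",s)
cv2.imwrite("pics/c2.png",cv2.resize(s[190:340,190:310],(480,600),interpolation=cv2.INTER_CUBIC))
E
```

```text
(no output)
```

View pics/c2.png

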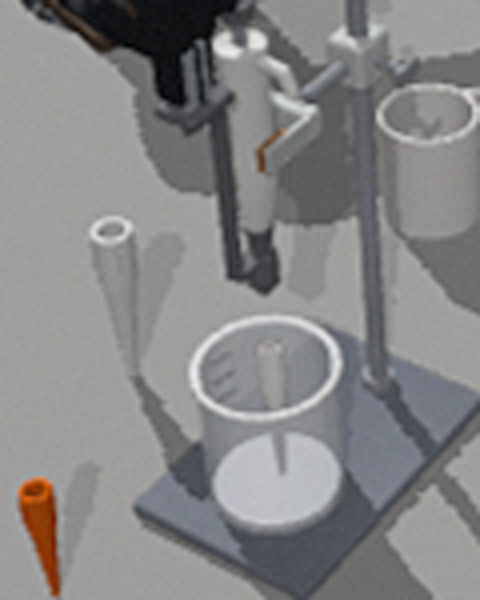

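Emit:
{"op": "drive_tool", "data": {
  "steps": [
    [-0.5,0,0,0,0],
    [-0.5,0,0,0,0],
    [-0.6,0,0,0,0],
    [-0.8,0,0,0,0],
    [-2,0,0,0,0],
    [-3,0,0,0,0],
    [-4,0,0,0,0],
    [-3,0,0,0,0],
    [0,0,0,0,0]
  ]
}}

```text
time: 5.75
eef_pos: [0.6009, -0.2867, 0.4554]
tcp_rot: [0.703, 0.094, -0.698, 0.098]
contact_force: [-0.1, -0.5, 1.3]
opening: -0.002
```

```bash
python3 d.py "[.533,.214,.45]"; python3 - <<'E'
from h import *; from plant import read_camera
s=read_camera("scene")["frame"][:,:,::-1]
w=read_camera("wrist")["frame"][:,:,::-1]
cv2.imwrite("pics/c3.png",np.hstack([cv2.resize(s[180:330,190:310],(480,600),interpolation=cv2.INTER_CUBIC)]))
E
```

```text
t 5.75 tcp [ 0.6009 -0.2867  0.4554] F [-0.1219 -0.4844  1.2982] op -0.002 q [-0.5975  0.19    1.2936  0.0004  1.6489  0.7023]
axes x [ 0.0077 -0.0047 -1.    ] y [ 0.2678 -0.9635  0.0066] z [-0.9635 -0.2678 -0.0062] yaw y -74.46798341133378
to [0.533 0.214 0.45 ] tool cm [  0.2482 -50.0581  -6.8678]
```

View pics/c3.png

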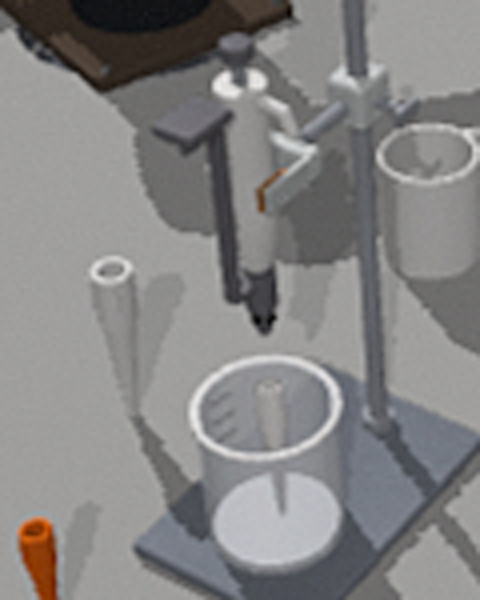

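The tip is down in the beaker and the paddle is back up at its start height. The stand and beaker haven't moved. On to the bin.

Emit:
{"op": "drive_tool", "data": {
  "steps": [
    [0,-4,-0.4,0,0],
    [0,-4,-0.5,0,0],
    [0,-4,-0.5,0,0.2],
    [0,-4,-0.5,0,0.4],
    [0,-4,-0.5,0,0.6],
    [0,-4,-0.5,0,0.7],
    [0,-4,-0.5,0,0.7],
    [0,-4,-0.5,0,0.7],
    [0,-4,-0.5,0,0.7],
    [0,-4,-0.5,0,0.7]
  ]
}}

```text
time: 6.85
eef_pos: [0.5392, 0.1138, 0.4461]
tcp_rot: [-0.699, -0.096, 0.702, -0.095]
contact_force: [1.6, -0.2, 0.8]
opening: 0.697
```

Emit:
{"op": "drive_tool", "data": {
  "steps": [
    [0,-4,-0.5,0,0.7],
    [0,-4,-0.5,0,0.7],
    [0,0,0,-8.4,0.7],
    [0,0,0,-8.4,0.7],
    [0,0,0,-8.4,0.7],
    [0,0,0,-8.4,0.7],
    [0,0,0,-8.4,0.7],
    [0,0,0,-8.4,0.7],
    [0,0,0,-8.4,0.7]
  ]
}}

```text
time: 7.75
eef_pos: [0.5279, 0.1919, 0.4459]
tcp_rot: [-0.56, -0.43, 0.564, -0.428]
contact_force: [0.2, 0.4, 0.6]
opening: 0.699
```

Emit:
{"op": "drive_tool", "data": {
  "steps": [
    [0,0,0,-8.4,0.7],
    [0,0,0,-8.4,0.7],
    [0,0,0,-8.0,0.7],
    [0,0,0,0,0.7],
    [0,0,0,0,0.7]
  ]
}}

```text
time: 8.25
eef_pos: [0.5281, 0.1918, 0.4472]
tcp_rot: [0.459, 0.538, -0.46, 0.537]
contact_force: [0.3, -1.3, -0.3]
opening: 0.699
```

```bash
python3 d.py "[.533,.214,.24]"; python3 - <<'E'
from h import *; from plant import read_camera
c=read_camera("wrist");w=c["frame"][:,:,::-1];cv2.imwrite("pics/w4.png",w);np.save("w4.npy",np.r_[c["vertical_fov"],c["cx"],c["cy"],c["eye"],c["orientation"]])
print([proj(c,p) for p in([.5229,.2763,.168],[.5432,.152,.168],[.533,.214,.168])])
E
```

```text
t 8.25 tcp [0.5281 0.1918 0.4472] F [ 0.2771 -1.2979 -0.3197] op 0.699 q [ 0.1678 -0.043   1.5541  0.0001  1.6341  0.0117]
axes x [-0.0036 -0.0005 -1.    ] y [ 0.9878  0.1555 -0.0036] z [ 0.1555 -0.9878 -0.    ] yaw y 8.94791369404087
to [0.533 0.214 0.24 ] tool cm [20.7131  0.8992 -2.1122]
[array([329.35842901, 104.40989605]), array([329.23262252, 193.86505008]), array([329.24098435, 151.10090348])]
```

View pics/w4.png

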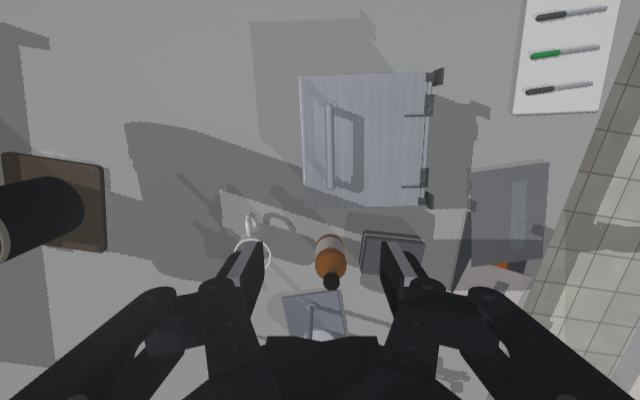

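The wrist picture shows the bar upright at column 330, rows 104–190, against a predicted 329.3 and 104–194. So its middle lies about 4 mm farther along the bar, and the yaw is right. Nothing else is near the descent.

Emit:
{"op": "drive_tool", "data": {
  "steps": [
    [3,0.5,-1.3,0,0.7],
    [4,0.5,-1.2,0,0.7],
    [4,0,0,0,0.7],
    [4,0,0,0,0.7],
    [4,0,0,0,0.7],
    [0,0,0,0,0.7],
    [0,0,0,0,0.7]
  ]
}}

```text
time: 9.0
eef_pos: [0.5342, 0.2181, 0.2592]
tcp_rot: [0.459, 0.538, -0.459, 0.538]
contact_force: [1.0, 0.1, -0.5]
opening: 0.701
```

```bash
python3 d.py "[.533,.217,.148]"; python3 - <<'E'
from h import *; from plant import read_camera
c=read_camera("wrist");w=c["frame"][:,:,::-1];cv2.imwrite("pics/w5.png",cv2.resize(w,(480,300)))
print(proj(c,[.5325,.2175,.168]))
E
```

```text
t 9.0 tcp [0.5342 0.2181 0.2592] F [ 1.0377  0.1237 -0.4605] op 0.701 q [0.2118 0.0514 1.7924 0.     1.2993 0.0537]
axes x [-0.0015 -0.0003 -1.    ] y [ 0.9875  0.1575 -0.0015] z [ 0.1575 -0.9875  0.    ] yaw y 9.061723887557717
to [0.533 0.217 0.148] tool cm [11.1251 -0.1207  0.0904]
[321.20162544 203.93451919]
```

View pics/w5.png

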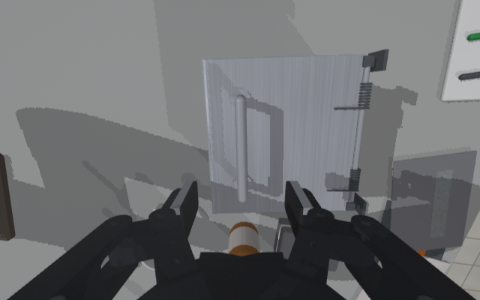

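The bar lies between the open fingers at about column 320 (expected 321). Its middle is a few mm farther along than aimed, so I shift a little and descend.

Emit:
{"op": "drive_tool", "data": {
  "steps": [
    [3,-0.15,-0.4,0,0.7],
    [3,0,0,0,0.7],
    [3,0,0,0,0.7],
    [2.1,0,0,0,0.7],
    [0,0,0,0,0.7],
    [0,0,0,0,0.7]
  ]
}}

```text
time: 9.65
eef_pos: [0.5341, 0.2222, 0.1512]
tcp_rot: [0.46, 0.537, -0.458, 0.539]
contact_force: [0.9, -0.8, 0.4]
opening: 0.701
```

Emit:
{"op": "drive_tool", "data": {
  "steps": [
    [0,0,0,0,0.3],
    [0,0,0,0,0.2],
    [0,0,0,0,0.1],
    [0,0,0,0,0],
    [0,0,0,0,0],
    [0,0,0,0,0],
    [0,0,0,0,0]
  ],
  "force": 30
}}

```text
time: 10.35
eef_pos: [0.5335, 0.2221, 0.1495]
tcp_rot: [0.46, 0.537, -0.458, 0.539]
contact_force: [4.0, 1.0, 2.9]
opening: 0.128
```

```bash
python3 d.py
```

```text
t 10.35 tcp [0.5335 0.2221 0.1495] F [4.012  1.0277 2.9041] op 0.128 q [ 0.219   0.154   1.89   -0.0001  1.094   0.0597]
axes x [ 0.0036  0.0007 -1.    ] y [0.9873 0.1587 0.0036] z [ 0.1587 -0.9873 -0.0002] yaw y 9.131443901617867
```

Gripped: the fingers stopped at about 11 mm on the bar. I raise the lid along its arc to about 0.5 rad, with tool −x up and tool +y towards the hinge.

Emit:
{"op": "drive_tool", "data": {
  "steps": [
    [-0.75,0.24,0,0,0],
    [-0.73,0.28,0,0,0],
    [-0.71,0.32,0,0,0],
    [-0.7,0.34,0,0,0],
    [-0.68,0.38,0,0,0],
    [-0.66,0.42,0,0,0],
    [-0.64,0.45,0,0,0],
    [-0.62,0.48,0,0,0],
    [-0.59,0.51,0,0,0],
    [-0.57,0.54,0,0,0]
  ]
}}

```text
time: 11.35
eef_pos: [0.5704, 0.2289, 0.2151]
tcp_rot: [0.458, 0.539, -0.459, 0.537]
contact_force: [-2.9, 5.4, -1.5]
opening: 0.128
```

Emit:
{"op": "drive_tool", "data": {
  "steps": [
    [0,0,0,0,0],
    [0,0,0,0,0]
  ]
}}

```text
time: 11.55
eef_pos: [0.5712, 0.2291, 0.216]
tcp_rot: [0.459, 0.539, -0.458, 0.538]
contact_force: [-2.9, 4.1, -0.7]
opening: 0.127
```

```bash
cat > a.py <<'E'
from h import *; from plant import readout, read_camera
s=readout.get_state();p=s["eef_pos"];bx=np.array([.9875,.1575])
d=np.array([(p-[.5335,.2221,.1495])[:2]@bx,p[2]-.1495])
print("t",s["time"],"back,up mm",d*1e3,"angle by up,back:",np.arcsin((.044+d[1])/.1563)-.2854,np.arccos((.15-d[0])/.1563)-.2854,"atan",np.arctan2(.044+d[1],.15-d[0])-.2854,"F",s["contact_force"],"op",s["opening"])
E
python3 a.py
```

```text
t 11.55 back,up mm [38.29047297 66.48019264] angle by up,back: 0.4996309039069464 0.48918369843569764 atan 0.4944654058721317 F [-2.8681079   4.1466717  -0.74016327] op 0.12699993139821042
```

Emit:
{"op": "drive_tool", "data": {
  "steps": [
    [-0.54,0.57,0,0,0],
    [-0.51,0.59,0,0,0],
    [-0.48,0.62,0,0,0],
    [-0.45,0.64,0,0,0],
    [-0.42,0.66,0,0,0],
    [-0.38,0.68,0,0,0],
    [0,0,0,0,0],
    [0,0,0,0,0]
  ]
}}

```text
time: 12.35
eef_pos: [0.6082, 0.2358, 0.2456]
tcp_rot: [0.459, 0.539, -0.458, 0.537]
contact_force: [-3.8, 6.0, 5.0]
opening: 0.123
```

```bash
python3 a.py; python3 - <<'E'
from h import *; from plant import read_camera
s=read_camera("scene")["frame"][:,:,::-1]; cv2.imwrite("pics/scene6.png",s)
cv2.imwrite("pics/c6.png",cv2.resize(s[100:290,320:500],(568,600),interpolation=cv2.INTER_CUBIC))
E
```

```text
t 12.35 back,up mm [75.91179306 96.13291794] angle by up,back: 0.826549327827888 0.7915537463706036 atan 0.7990535769707413 F [-3.81690635  6.01832739  4.95751386] op 0.12297324671523986
```

View pics/c6.png

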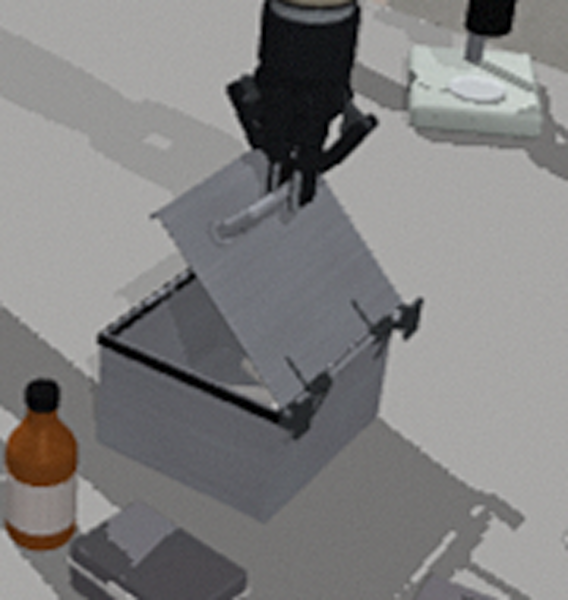

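The lid stands about half open and is held firmly. I check its angle from the front corner of the plate at (368.2,168.1) in the scene, with the shut corner at about (350.5,204) as reference.

```bash
python3 - <<'E'
from h import *
from scipy.optimize import minimize_scalar
yaw=np.radians(9);bx=np.array([np.cos(yaw),np.sin(yaw),0]);by=np.array([-np.sin(yaw),np.cos(yaw),0]);z=np.array([0,0,1])
H=np.array([.533,.217,.124])+.15*bx
def cor(f,s): return H+s*.1*by-.194*(np.cos(f)*bx-np.sin(f)*z)+.002*(np.sin(f)*bx+np.cos(f)*z)
print("shut pred",proj("scene",cor(0,-1)),"seen",(340+43/4-.5,165+158/4-.5),"far",proj("scene",cor(0,1)))
for f in(.7,.75,.8,.85,.9):print(f,proj("scene",cor(f,-1)),proj("scene",cor(f,1)))
print("seen",(320+152*180/568,100+215*190/600),(320+258*180/568,100+150*190/600))
E
```

```text
shut pred [348.31762759 202.20120573] seen (350.25, 204.0) far [389.65988263 174.65759391]
0.7 [363.94686202 168.68507246] [406.74645383 142.24081694]
0.75 [366.10819845 167.07311823] [408.95088043 140.62715775]
0.8 [368.40019566 165.60055295] [411.27491992 139.14004708]
0.85 [370.8194982  164.27367698] [413.7147335  137.78536668]
0.9 [373.36226599 163.09861574] [416.26603096 136.56883117]
seen (368.169014084507, 168.08333333333331) (401.7605633802817, 147.5)
```

TCP geometry gives about 0.80 rad. The picture gives about 0.77 after correcting by the shut-corner offset, so I'm close to the balance point. I go on past it to about 0.9, easing slightly outward to unload the radial force.

Emit:
{"op": "drive_tool", "data": {
  "steps": [
    [-0.25,0.3,0,0,0],
    [-0.25,0.32,0,0,0],
    [-0.2,0.34,0,0,0],
    [-0.17,0.35,0,0,0],
    [0,0,0,0,0],
    [0,0,0,0,0]
  ]
}}

```text
time: 13.0
eef_pos: [0.6212, 0.2382, 0.2526]
tcp_rot: [0.46, 0.539, -0.458, 0.537]
contact_force: [-1.9, 7.7, 0.2]
opening: 0.127
```

```bash
python3 a.py; python3 - <<'E'
from h import *; from plant import read_camera
s=read_camera("scene")["frame"][:,:,::-1]; cv2.imwrite("pics/scene7.png",s)
o=cv2.imread("pics/scene6.png")
f=lambda i:cv2.resize(i[130:220,350:450],(400,360),interpolation=cv2.INTER_CUBIC)
cv2.imwrite("pics/c7.png",np.hstack([f(o),f(s)]))
E
```

```text
t 13.0 back,up mm [ 89.09598996 103.11603835] angle by up,back: 0.940887487921252 0.8851328872101437 atan 0.8928913245177094 F [-1.8708471   7.67121928  0.15724455] op 0.12667350951312314
```

View pics/c7.png

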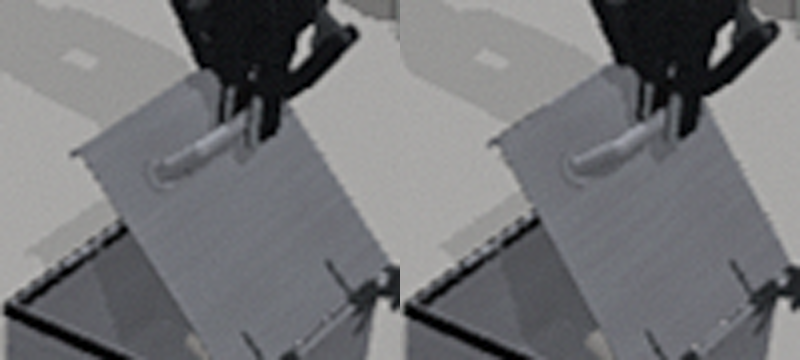

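The corner moved to (371.5,165.3), so the picture says about 0.84 and the TCP about 0.89. I go slightly further so that it's past balance by both measures, still far from the stop.

Emit:
{"op": "drive_tool", "data": {
  "steps": [
    [-0.1,0.3,0,0,0],
    [-0.1,0.3,0,0,0],
    [-0.1,0.28,0,0,0],
    [0,0,0,0,0],
    [0,0,0,0,0],
    [0,0,0,0,0]
  ]
}}

```text
time: 13.65
eef_pos: [0.6297, 0.2397, 0.256]
tcp_rot: [0.46, 0.539, -0.457, 0.537]
contact_force: [-2.7, 7.1, 1.2]
opening: 0.127
```

```bash
python3 a.py; python3 - <<'E'
from h import *; from plant import read_camera
s=read_camera("scene")["frame"][:,:,::-1]; cv2.imwrite("pics/scene8.png",s)
# lid front-left corner: template track from scene7, subpixel by upscaling
o=cv2.imread("pics/scene7.png");z=cv2.imread("pics/scene6.png")
up=lambda i,a,b,c,d:cv2.resize(i[b:d,a:c],None,fx=8,fy=8,interpolation=cv2.INTER_CUBIC)
t=up(o,364,158,380,174)
for n,i in(("6",z),("8",s)):
    m=cv2.matchTemplate(up(i,350,145,395,190),t,cv2.TM_CCOEFF_NORMED);_,v,_,l=cv2.minMaxLoc(m);print(n,v,"corner shift px",l[0]/8+350-364,l[1]/8+145-158)
E
```

```text
t 13.65 back,up mm [ 97.79284785 106.45886999] angle by up,back: 1.0111468423750254 0.9448321835812713 atan 0.9514089226226384 F [-2.66909094  7.0777118   1.16509565] op 0.12725041480813365
6 0.9493820071220398 corner shift px -3.875 2.625
8 0.9371700286865234 corner shift px 2.875 -1.5
```

It's past balance by every estimate (picture 0.89–0.94, TCP 0.95). I bring it back about 0.21 rad, along the arc.

Emit:
{"op": "drive_tool", "data": {
  "steps": [
    [0.19,-0.53,0,0,0],
    [0.21,-0.53,0,0,0],
    [0.23,-0.52,0,0,0],
    [0.26,-0.52,0,0,0],
    [0.28,-0.51,0,0,0],
    [0.3,-0.49,0,0,0],
    [0,0,0,0,0],
    [0,0,0,0,0],
    [0,0,0,0,0]
  ]
}}

```text
time: 14.6
eef_pos: [0.6002, 0.234, 0.2419]
tcp_rot: [0.46, 0.538, -0.457, 0.538]
contact_force: [-1.1, 4.9, 0.8]
opening: 0.128
```

```bash
python3 a.py; python3 - <<'E'
from h import *; from plant import read_camera
s=read_camera("scene")["frame"][:,:,::-1]; cv2.imwrite("pics/scene9.png",s)
a=cv2.imread("pics/scene0.png");o=cv2.imread("pics/scene6.png")
up=lambda i,a,b,c,d:cv2.resize(i[b:d,a:c],None,fx=8,fy=8,interpolation=cv2.INTER_CUBIC)
t=up(o,360,160,376,176)
m=cv2.matchTemplate(up(s,345,145,395,190),t,cv2.TM_CCOEFF_NORMED);_,v,_,l=cv2.minMaxLoc(m);print(v,"shift vs 6",l[0]/8+345-360,l[1]/8+145-160)
f=lambda i:cv2.resize(i[140:215,340:400],(400,500),interpolation=cv2.INTER_CUBIC)
cv2.imwrite("pics/c9.png",np.hstack([f(a),f(s)]))
E
```

```text
t 14.6 back,up mm [67.68576063 92.39049056] angle by up,back: 0.775141136708727 0.730750086938888 atan 0.742393413564789 F [-1.06571088  4.91898349  0.83870758] op 0.12833549449786538
0.9707942008972168 shift vs 6 -2.5 2.0
```

View pics/c9.png

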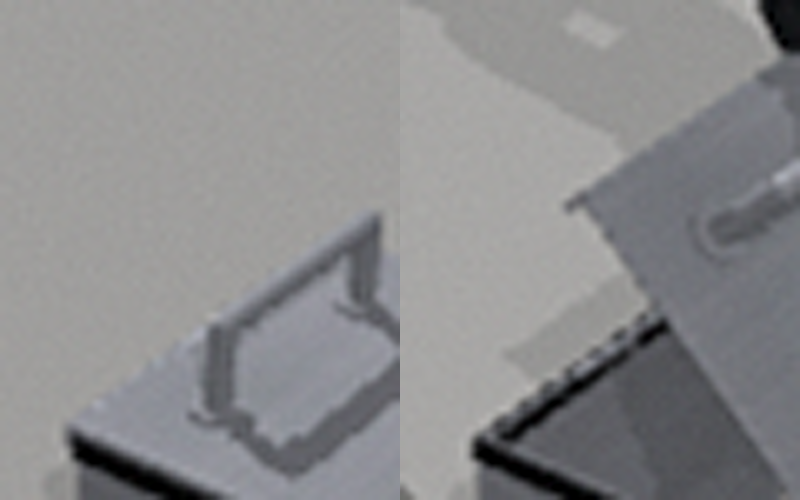

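The shut and open corners differ by about (15,−34) px, which matches 0.69–0.70 rad; the TCP says 0.74. Both are within 10° below 0.80, so I check the bystanders numerically and hand in.

```bash
python3 - <<'E'
import cv2
from plant import readout, sign_off
a=cv2.imread("pics/scene0.png");s=cv2.imread("pics/scene9.png")
for n,(x,y,w,h) in dict(bottle=(320,220,28,54),mug=(286,210,28,38),box=(342,260,56,46),beaker=(236,270,42,30),pad=(228,200,18,14)).items():
    m=cv2.matchTemplate(s[y-8:y+h+8,x-8:x+w+8],a[y:y+h,x:x+w],cv2.TM_CCOEFF_NORMED);_,v,_,l=cv2.minMaxLoc(m);print(n,round(v,3),l[0]-8,l[1]-8)
print(readout.get_state()["dq"].round(4)); print(sign_off())
E
```

```text
bottle 0.903 0 0
mug 0.519 0 1
box 0.732 0 0
beaker 0.946 0 0
pad 0.996 0 0
[-0.0003  0.0027  0.001   0.0003  0.0026  0.0027]
the job is handed in; nothing more can be done
None
```

The job is done and handed in at about 15 s of the 51 s allowed. The arm is still holding the lid.

- **Tip:** I pressed the ejector paddle to its hard stop, at a height of 0.313 m with 17 N. The picture afterwards shows the tip in the beaker and the paddle back up. The beaker and paddle matched their starting places to the pixel at the end.
- **Lid:** I took it by the bow handle and raised it past the balance point, to about 0.89–0.95 rad, far from the stop. I then brought it back and hold it there at about 0.70 rad by the picture or 0.74 rad by the arm's position. Both are within ten degrees below 0.80.

**Checks that disagreed or were weak:**
- The two angle estimates differed by 0.04–0.06 rad throughout.
- The wrist force, a steady few newtons along and across the bar, was too large to feel the springs take over. That the lid passed balance rests on geometry alone.
- The match scores for the mug (0.52) and tip box (0.73) were low, perhaps because of changed shadows. Their best-fit shifts were 1 pixel and 0.
- In the pictures the grip looks off-centre on the bar, towards the far leg.

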